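# Find the tin with the brass stamp and put it on the parcel scale

### The arm

A 6-joint arm with a two-finger parallel gripper is mounted at the origin on the work surface. World frame = base frame: x ahead of the robot, y to its left, z up, the work surface at z = 0. Lengths are in mm, angles in rad, forces in N, time in s.
With the tool pointing down it reaches from about 225 to 725 mm from the base axis. Payload 3.1 kg.
Tool frame: the origin (TCP) lies on the centre line of the jaws, within the pads' length; the fingertips stand 25 mm ahead of it and the grasp point (between the pads) lies 6 mm ahead of it; z points along the fingers, x is the direction in which the jaws open and shut, and the axes are right-handed (so a half turn about z gives the same grasp; the last joint's range is limited). The gripper opens to 85 mm and grips with 20 to 120 N. Pads are 22 mm wide; open, the fingers measure 114 mm over their backs; the gripper's body (76 mm by 85 mm) begins 54 mm behind the grasp point. The pads swing forward as they close: fully open they stand 13 mm farther back than shut.
Start: joints at [-1.459, 0.048, 0.099, 1.622, 0, 1.443], TCP at [124.677, -509.974, 256.312] pointing down, gripper open.
Joint ranges: [-2.91, 2.91], [-0.99, 1.94], [-1.21, 1.42], [-2.12, 2.29], [-1.49, 1.47], [-3.14, 3.14]. Speed limits (rad/s): [2.79, 2.79, 3.14, 3.14, 3.14, 3.14].

### API

Orientations are given as [roll, pitch, yaw] about the fixed x, y, z axes, in that order (R = Rz(yaw) Ry(pitch) Rx(roll)).
In Python, from plant import bot gives the robot as it stands.
- The arm moves only by the shell command python3 -m crank 'ROWS' [OPENING] [FORCE]. ROWS is JSON, a list that holds one entry, the list of rows, each a list of 4 numbers: the shift along the tool's x, y, z in units of 4 cm (1.0 is 4 cm), then the turn about the tool's z in units of 5 degrees (1.0 is 5 degrees). In form: [[[dx, dy, dz, roll], ...]]. A call has 1 to 12 rows; each row shifts and turns the pose as measured when the row begins, along the tool's axes as they then stand; what a row does not reach is not made up. A row lasts 1/12 s, in which the tool goes at most 41.7 mm and 7.16 degrees, less where a joint would pass 70% of its speed; a pose out of reach is approached as far as the arm can. A call with a number of a shift or a turn outside -1 to 1 is refused whole. A call with a gripper value outside its range is refused whole. OPENING is the closure, from -1 (fully open) to 1 (shut), set as the call begins (- or left out, the last holds). The fingers move at their own pace and stop on an object; FORCE is the grip in N (left out, the last holds). Time passes only in rows, so rows that do not move let the fingers close. It gives the time, the measured TCP pose, the force and the opening at its end, in the units of the state.
- bot.observe(): the state, without advancing time (a new reading comes with each control period).
- bot.get_image(name): name is "side" or "top"; returns a dict with "frame" (384x512x3 uint8, red, green, blue), "fx", "fy", "cx", "cy" (pixels), "R" (3x3) and "t" (3): a world point X has camera coordinates R X + t. Camera axes: x right, y down, z forward; pixel columns grow to the right and rows downward; lengths in mm; the calibration is good to about 2 mm. A picture is of the moment at which its call begins. There is no depth.
- bot.finish_job(): hands the job in, once; it reports no verdict.
The state is a dict: "t": time; "joint_positions": joint angles; "qd": joint speeds; "joint_efforts": joint torques, N m; "tcp_pos": TCP position; "tcp_rot": TCP orientation; "force": force on the tool from outside, world axes, zero at the start; "ft_torque": the same for the moment, N m; "opening": finger opening in mm.
Only numpy, scipy, OpenCV 4.12 (cv2) and the standard library are available. Lean on these libraries where they do the work, as an engineer would, in place of code of your own. Each camera call takes 0.05 s, during which the arm holds its last target. There are 200 camera calls.

### The job

Three identical closed tins stand on the bench: one holds a heavy brass sole stamp, the other two only a light wooden blank. They look alike, so heft them to find the heavy one; put any light tin back upright where it stood, and stand the heavy one upright in the middle of the parcel scale's pan, lowering it gently so that the pan is never driven to the bottom of its travel. Do not leave a light tin on the scale, do not tip a tin over, and leave the sneaker, tape roll and paint bottle alone.

Things in the scene. Friction and masses are not known exactly. Their poses are not given: they have to be found in the camera images.
- tin_a: round closed aluminium tin with a flat lid, 60 mm diameter (lid 62), 54 mm tall, identical to the other two; 0.08 kg plus a loose block inside: a brass one (about 0.5 kg) in one of the three tins, a wooden one (about 0.03 kg) in each of the other two, and which tin holds the brass varies. Origin: centre of its underside, z up
- tin_b: round closed aluminium tin with a flat lid, 60 mm diameter (lid 62), 54 mm tall, identical to the other two; 0.08 kg plus a loose block inside: a brass one (about 0.5 kg) in one of the three tins, a wooden one (about 0.03 kg) in each of the other two, and which tin holds the brass varies. Origin: centre of its underside, z up
- tin_c: round closed aluminium tin with a flat lid, 60 mm diameter (lid 62), 54 mm tall, identical to the other two; 0.08 kg plus a loose block inside: a brass one (about 0.5 kg) in one of the three tins, a wooden one (about 0.03 kg) in each of the other two, and which tin holds the brass varies. Origin: centre of its underside, z up
- scale: base of the parcel scale, fixed to the bench: grey box 150 x 150 mm, its top 46 mm above the bench, the round steel pan above it. Origin: centre of its underside; x points away from its white front
- pan_top (a point): centre of the upper face of the scale's flat round steel pan, 140 mm diameter, 6 mm thick; 76 mm above the bench when empty
- pan (a joint): how far the sprung pan has sunk, m: 0 empty, at most 0.020, about 1.7 mm per N of load; a light tin sinks it 1 to 2 mm, the heavy one 7 to 10 mm
- sneaker: white sneaker on its sole, 300 mm long, 106 mm wide, 100 mm tall at the heel. Origin: middle of the underside; x towards the toe. Bystander
- tape: roll of tape lying flat, 90 mm diameter, 24 mm high. Origin: centre of its underside. Bystander
- paint: small white paint bottle with black cap, 36 mm diameter, 95 mm tall. Origin: centre of its underside. Bystander
Things that resemble listed ones, but are neither listed nor needed, are in the scene too. What is shaped like the tin_b but green or purple is not meant.

How it is judged:
By the outcome, as a careful person would: the job done as asked, in the order asked, and still so for the second after the job is handed in, with the robot touching nothing.
It also fails if it takes over 54 s, if anything falls off the work surface, if the arm or the gripper's body presses on something with over 40 N, if the wrist force passes 120 N, or if a joint passes its speed limit or range.

## Working session

There is one attempt and no reset: what is moved stays moved. The work goes in short steps, Python scripts to look and compute and a shell command to move; the robot and the scene stay as the last step left them, time stands still between calls to the robot, and variables do not carry over. Pictures are saved under pics/ and viewed, about 8 in all and at most 12, crops included, and the job is handed in when it is done.

```bash
mkdir -p pics; ls; python3 - <<'E'
from plant import bot
import cv2,pickle
d={}
for n in("top","side"):
    g=bot.get_image(n); d[n]=g; cv2.imwrite(f"pics/{n}0.png",cv2.cvtColor(g["frame"],cv2.COLOR_RGB2BGR))
    print(n,g["fx"],g["fy"],g["cx"],g["cy"],g["R"],g["t"])
pickle.dump(d,open("im0.pkl","wb"))
print(bot.observe())
E
```

```text
pics
top 447.82400746053725 447.82400746053725 257.89735115266006 195.46996268798412 [[-0.01675472 -0.99962985  0.02143445]
 [-0.98220828  0.0124448  -0.18738201]
 [ 0.18704591 -0.02419263 -0.98205323]] [  -3.5182779   610.45930171 1090.8553286 ]
side 483.34400717504536 483.34400717504536 254.57301192998446 182.60836093293454 [[-9.97330741e-01 -7.30107618e-02 -9.06678248e-04]
 [-4.64226014e-02  6.43621967e-01 -7.63934359e-01]
 [ 5.63589876e-02 -7.61853130e-01 -6.45293323e-01]] [ 587.26669558   84.53321869 1442.53090319]
{'t': 0.1, 'joint_positions': array([-1.45881064e+00,  4.86675171e-02,  9.77668569e-02,  1.62199542e+00,
       -4.93292765e-06,  1.44302551e+00]), 'qd': array([ 6.15192331e-06, -2.69659811e-03,  3.94003447e-03,  1.02944309e-03,
        9.83063274e-05,  1.00845672e-03]), 'joint_efforts': array([ 2.24444404e-03, -3.39853549e+01,  3.20934284e+01,  1.58236013e-02,
       -6.69184260e-05,  7.63371787e-06]), 'tcp_pos': array([ 124.61548971, -509.48947684,  255.24511497]), 'tcp_rot': array([-3.14132999e+00,  2.08326470e-03, -1.33103954e+00]), 'force': array([-0.83843549, -0.51961374,  0.68079657]), 'ft_torque': array([ 0.02808208, -0.02530991, -0.03209806]), 'opening': 85.60502510863607}
```

View pics/top0.png

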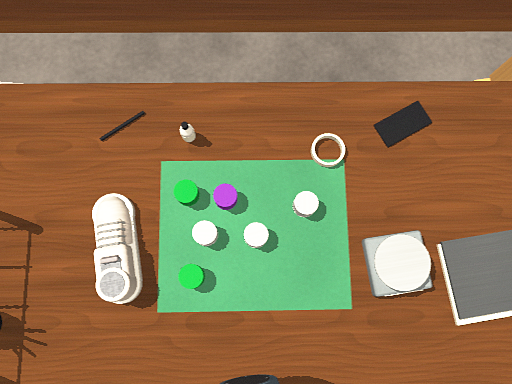

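View pics/side0.png

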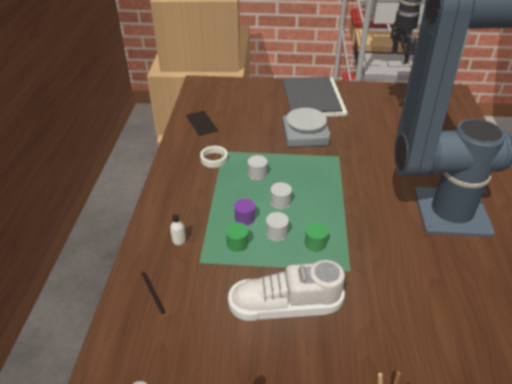

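The top view shows three silver-white tins at about (205,233), (256,235) and (306,204). The look-alikes are green at (187,192) and (191,276) and purple at (225,196), so they aren't meant. The pan is at (403,263), tape at (328,150), paint at (187,131) and the sneaker at (118,248). The side view agrees.

```bash
cat > h.py <<'E'
import numpy as np,cv2
def ray(g,u,v,z):
    R=np.array(g["R"]);t=np.array(g["t"]);c=-R.T@t
    d=R.T@np.array([(u-g["cx"])/g["fx"],(v-g["cy"])/g["fy"],1])
    return (c+d*(z-c[2])/d[2])
def proj(g,X):
    p=np.array(g["R"])@np.array(X,float)+np.array(g["t"]); return g["fx"]*p[0]/p[2]+g["cx"],g["fy"]*p[1]/p[2]+g["cy"]
def whites(g,smax=45,vmin=150):
    h=cv2.cvtColor(g["frame"],cv2.COLOR_RGB2HSV)
    return ((h[...,1]<smax)&(h[...,2]>vmin)).astype(np.uint8)
E
python3 - <<'E'
import pickle;from h import *
d=pickle.load(open("im0.pkl","rb"));g=d["top"]
for nm,vmin in(("top",225),("top",190),("side",150)):
    g=d[nm];m=whites(g,60,vmin);n,l,s,c=cv2.connectedComponentsWithStats(m)
    for i in range(1,n):
        if 120<s[i,4]<6000 and s[i,1]>90:
            x,y,w,h,a=s[i]
            k=cv2.findContours((l==i).astype(np.uint8),0,2)[0][0]
            (u,v),r=cv2.minEnclosingCircle(k)
            print(nm,vmin,s[i],c[i].round(1),(round(u,1),round(v,1),round(r,1)),"z54",ray(g,u,v,54)[:2].round(1),"z76",ray(g,u,v,76)[:2].round(1))
f=d["top"]["frame"][150:310,150:450]
cv2.imwrite("pics/crop.png",cv2.cvtColor(cv2.resize(f,None,fx=2.6,fy=2.6,interpolation=2),cv2.COLOR_RGB2BGR))
E
```

```text
top 225 [311 133  34  32 269] [328.1 149. ] (327.8, 149.1, 16.8) z54 [ 733.2 -198.7] z76 [ 726.6 -194.6]
top 225 [293 191  26  24 458] [305.8 202.1] (305.5, 202.1, 12.6) z54 [ 592.1 -134.8] z76 [ 588.3 -131.9]
top 225 [  92  193   41   54 1313] [109.4 217. ] (110.0, 221.0, 28.7) z54 [550.1 362.4] z76 [547.1 355.6]
top 225 [192 220  25  25 481] [203.9 232. ] (203.9, 232.3, 12.5) z54 [518.  125.3] z76 [515.6 123.2]
top 225 [244 222  25  25 474] [255.5 233.9] (255.2, 234.3, 12.8) z54 [511.1  -4.1] z76 [508.9  -3.7]
top 225 [  94  225   46   79 1266] [115.3 268.4] (120.6, 263.1, 40.1) z54 [444.3 331.5] z76 [443.4 325.4]
top 225 [ 374  234   57   57 2496] [402.1 262.2] (402.2, 262.2, 28.9) z54 [ 435.3 -373.4] z76 [ 434.5 -365.8]
top 225 [438 244  74  81 527] [468.2 302.1] (474.5, 279.5, 50.9) z54 [ 389.5 -552.8] z76 [ 389.6 -541.7]
top 190 [311 133  34  32 282] [328.2 148.9] (327.8, 149.4, 16.8) z54 [ 732.2 -198.8] z76 [ 725.7 -194.6]
top 190 [292 191  27  24 468] [305.8 202.3] (305.0, 203.0, 13.2) z54 [ 589.8 -133.4] z76 [ 586.  -130.5]
top 190 [  92  193   48  111 3523] [113.1 248.2] (1
[... 500 characters left out ...]
2] [303.9 134.5] (307.5, 129.5, 20.8) z54 [ 428.2 -322.8] z76 [ 430.1 -289.8]
side 150 [200 145  28  23 387] [213.4 155.8] (213.6, 155.2, 14.0) z54 [ 732.8 -152.3] z76 [ 727.6 -123.3]
side 150 [247 154  21  26 348] [256.1 164.9] (257.0, 167.0, 13.4) z54 [ 588.4 -101. ] z76 [586.6 -73.2]
side 150 [270 181  23  29 435] [279.6 193.6] (280.4, 195.1, 14.3) z54 [511.   26.7] z76 [511.   51.5]
side 150 [265 211  24  31 509] [275.9 224.4] (276.6, 225.9, 15.4) z54 [517.2 153.6] z76 [517.  175.4]
side 150 [170 222  13  23 246] [176.6 232.5] (176.5, 232.9, 11.4) z54 [784.7 199.4] z76 [778.3 220.1]
side 150 [ 228  259  117   62 5258] [289.5 292.1] (286.0, 287.0, 60.1) z54 [486.9 358. ] z76 [487.4 375. ]
```

View pics/crop.png

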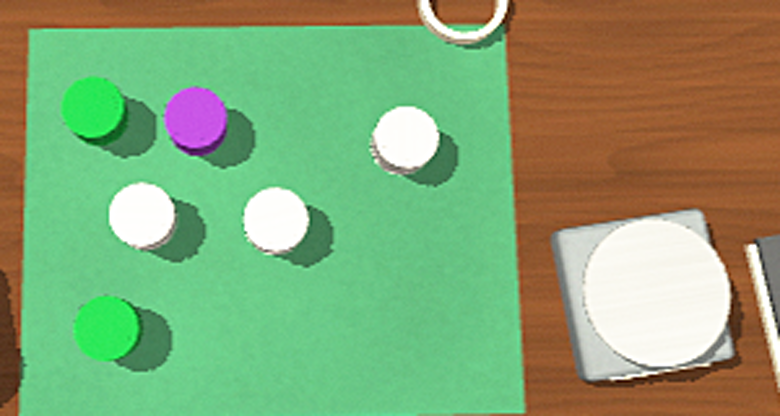

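Confirmed: only the three silver-white tins fit, the green and purple ones don't. Positions: P1 (591,-134), P2 (511,-4), P3 (518,125), pan (434.5,-365.5). Going to P1 first.

```bash
cat > go.py <<'E'
import sys,numpy as np
from plant import bot
from scipy.spatial.transform import Rotation as Ro
s=bot.observe();T=np.array([float(a) for a in sys.argv[1:4]])
R=Ro.from_euler("xyz",s["tcp_rot"]).as_matrix()
print("t",s["t"],"pos",s["tcp_pos"].round(1),"rot",s["tcp_rot"].round(3),"q",s["joint_positions"].round(2),"F",s["force"].round(2),"op",round(s["opening"],1))
print("need units",(R.T@(T-s["tcp_pos"])/40).round(3))
E
python3 -m crank '[[[-0.4,-0.85,0,0],[-0.4,-0.85,0,0],[-0.4,-0.85,0,0],[-0.4,-0.85,0,0],[-0.4,-0.85,0,0],[-0.4,-0.85,0,0],[-0.4,-0.85,0,0],[-0.4,-0.85,0,0],[-0.4,-0.85,0,0],[-0.4,-0.85,0,0],[-0.4,-0.85,0,0],[-0.4,-0.85,0,0]]]' -1 30; python3 go.py 591.5 -134.5 120
```

```text
t: 1.1
tcp_pos: [483.8, -218.6, 246.4]
tcp_rot: [3.135, 0.012, -1.349]
force: [0.6, -0.9, -0.1]
opening: 85.5
t 1.1 pos [ 483.8 -218.6  246.4] rot [ 3.135  0.012 -1.349] q [-0.55  0.07  0.11  1.62  0.    2.37] F [ 0.57 -0.94 -0.05] op 85.5
need units [-1.42  -3.108  3.157]
```

```bash
python3 -m crank '[[[-0.35,-0.75,0,-1],[-0.35,-0.75,0,-1],[-0.35,-0.75,0,-1],[-0.35,-0.75,0,-1],[0,0,0.25,-1],[0,0,0.25,-1],[0,0,0.25,-1],[0,0,0.25,-1],[0,0,0.25,-1],[0,0,0.25,-1],[0,0,0.25,-1],[0,0,0.25,-1]]]'; python3 go.py 591.5 -134.5 120
```

```text
t: 2.1
tcp_pos: [583.9, -106.6, 154.9]
tcp_rot: [-3.13, 0.02, -0.234]
force: [-1.0, -0.5, -0.4]
opening: 85.2
t 2.1 pos [ 583.9 -106.6  154.9] rot [-3.13   0.02  -0.234] q [-0.3   0.25  0.12  1.46  0.01  1.51] F [-1.   -0.47 -0.36] op 85.2
need units [0.363 0.643 0.858]
```

```bash
python3 -m crank '[[[0.12,0.22,0.1,-0.7],[0.12,0.22,0.2,-0.7],[0.12,0.2,0.2,-0.7],[0,0,0.2,-0.6],[0,0,0.1,0],[0,0,0,0]]]'; python3 go.py 591.5 -134.5 34
```

```text
t: 2.6
tcp_pos: [588.7, -132.7, 112.2]
tcp_rot: [-3.12, 0.03, 0.016]
force: [-0.4, 0.1, 0.1]
opening: 85.7
t 2.6 pos [ 588.7 -132.7  112.2] rot [-3.12   0.03   0.016] q [-0.34  0.3   0.1   1.4   0.01  1.22] F [-0.38  0.08  0.12] op 85.7
need units [0.127 0.088 1.952]
```

```bash
python3 -m crank '[[[0.06,0.04,0.5,0],[0.06,0.04,0.5,0],[0,0,0.5,0],[0,0,0.35,0]]]'; python3 go.py 591.5 -134.5 34
```

```text
t: 2.93
tcp_pos: [595.1, -135.0, 41.3]
tcp_rot: [-3.124, 0.021, 0.011]
force: [-0.4, -0.4, -0.3]
opening: 85.3
t 2.9333 pos [ 595.1 -135.    41.3] rot [-3.124  0.021  0.011] q [-0.34  0.35  0.02  1.26  0.01  1.22] F [-0.43 -0.42 -0.32] op 85.3
need units [-0.085 -0.009  0.184]
```

```bash
python3 -m crank '[[[-0.08,0,0.12,0],[0,0,0,0]]]'; python3 -m crank '[[[0,0,0,0],[0,0,0,0],[0,0,0,0],[0,0,0,0],[0,0,0,0],[0,0,0,0]]]' 0.6 40; python3 go.py 591.5 -134.5 34
```

```text
t: 3.1
tcp_pos: [588.8, -133.4, 32.7]
tcp_rot: [-3.121, 0.028, 0.01]
force: [-0.6, 0.5, 0.5]
opening: 85.6
t: 3.6
tcp_pos: [591.2, -133.9, 37.6]
tcp_rot: [-3.124, 0.022, 0.009]
force: [0.4, -0.9, -1.1]
opening: 59.7
t 3.6 pos [ 591.2 -133.9   37.6] rot [-3.124  0.022  0.009] q [-0.34  0.34  0.    1.25  0.01  1.22] F [ 0.37 -0.95 -1.09] op 59.7
need units [0.01  0.017 0.09 ]
```

```bash
python3 -m crank '[[[0,0,0,0],[0,0,-0.3,0],[0,0,-0.4,0],[0,0,-0.4,0],[0,0,0,0],[0,0,0,0],[0,0,0,0]]]'; python3 go.py 591.5 -134.5 37; python3 -m crank '[[[0,0,0,0]]]';python3 -m crank '[[[0,0,0,0]]]'
```

```text
t: 4.18
tcp_pos: [592.3, -134.9, 85.6]
tcp_rot: [-3.124, 0.021, 0.008]
force: [-0.8, -0.8, -0.8]
opening: 60.0
t 4.1833 pos [ 592.3 -134.9   85.6] rot [-3.124  0.021  0.008] q [-0.34  0.32  0.06  1.34  0.01  1.22] F [-0.75 -0.75 -0.75] op 60.0
need units [0.006 0.012 1.215]
t: 4.27
tcp_pos: [592.1, -134.8, 85.3]
tcp_rot: [-3.124, 0.021, 0.008]
force: [-0.4, -0.1, -1.1]
opening: 59.8
t: 4.35
tcp_pos: [591.8, -134.7, 84.6]
tcp_rot: [-3.123, 0.022, 0.009]
force: [0.1, -0.4, -1.6]
opening: 60.0
```

Fz is about -1.1 N, so P1 is a light tin (heavy would be about -5.7 N). Putting it back.

```bash
python3 -m crank '[[[0,0,0.35,0],[0,0,0.35,0],[0,0,0.25,0],[0,0,0.1,0],[0,0,0,0]]]'; python3 go.py 591.5 -134.5 37.6
```

```text
t: 4.77
tcp_pos: [589.1, -133.3, 38.1]
tcp_rot: [-3.122, 0.026, 0.009]
force: [0.6, -0.2, -1.2]
opening: 60.0
t 4.7667 pos [ 589.1 -133.3   38.1] rot [-3.122  0.026  0.009] q [-0.34  0.34  0.    1.26  0.01  1.22] F [ 0.58 -0.22 -1.15] op 60.0
need units [0.059 0.03  0.01 ]
```

```bash
python3 -m crank '[[[0.06,0.03,0.03,0],[0,0,0.02,0],[0,0,0,0]]]'; python3 go.py 591.5 -134.5 37.6
```

```text
t: 5.02
tcp_pos: [591.0, -134.3, 35.2]
tcp_rot: [-3.121, 0.028, 0.009]
force: [0.2, -0.6, -0.3]
opening: 59.8
t 5.0167 pos [ 591.  -134.3   35.2] rot [-3.121  0.028  0.009] q [-0.34  0.35  0.01  1.26  0.01  1.22] F [ 0.25 -0.62 -0.27] op 59.8
need units [ 0.01   0.004 -0.061]
```

```bash
python3 -m crank '[[[0,0,0.03,0],[0,0,0,0]]]'; python3 go.py 591.5 -134.5 37.6
```

```text
t: 5.18
tcp_pos: [591.9, -134.6, 35.0]
tcp_rot: [-3.122, 0.026, 0.009]
force: [-0.6, 0.2, -0.9]
opening: 60.2
t 5.1833 pos [ 591.9 -134.6   35. ] rot [-3.122  0.026  0.009] q [-0.34  0.35  0.01  1.26  0.01  1.22] F [-0.58  0.2  -0.91] op 60.2
need units [-0.012 -0.005 -0.065]
```

```bash
python3 -m crank '[[[0,0,0.05,0],[0,0,0.05,0]]]'; python3 go.py 591.5 -134.5 37.6
```

```text
t: 5.35
tcp_pos: [592.7, -134.9, 34.3]
tcp_rot: [-3.123, 0.024, 0.009]
force: [-6.0, 0.9, 11.3]
opening: 59.8
t 5.35 pos [ 592.7 -134.9   34.3] rot [-3.123  0.024  0.009] q [-0.34  0.35  0.    1.25  0.01  1.22] F [-5.98  0.89 11.33] op 59.8
need units [-0.032 -0.012 -0.082]
```

Contact at 11 N: the tin is on the bench. Release, rise and move toward P2.

```bash
python3 -m crank '[[[0,0,0,0],[0,0,0,0],[0,0,0,0],[0,0,0,0]]]' -1; python3 -m crank '[[[0,0,-0.4,0],[0,0,-0.8,0],[0,0,-0.8,0],[0,0,-0.4,0],[0,0,0,0]]]'; python3 go.py 511 -4.5 100
```

```text
t: 5.68
tcp_pos: [594.6, -135.5, 36.9]
tcp_rot: [-3.125, 0.019, 0.009]
force: [0.3, 0.7, 0.3]
opening: 85.5
t: 6.1
tcp_pos: [594.0, -136.3, 132.3]
tcp_rot: [-3.122, 0.027, 0.009]
force: [1.7, -0.6, -0.2]
opening: 85.7
t 6.1 pos [ 594.  -136.3  132.3] rot [-3.122  0.027  0.009] q [-0.34  0.31  0.15  1.44  0.01  1.22] F [ 1.65 -0.56 -0.25] op 85.7
need units [-2.024 -3.296  0.926]
```

```bash
python3 -m crank '[[[-0.3,-0.5,0,0],[-0.5,-0.8,0,0],[-0.5,-0.8,0,0],[-0.4,-0.6,0,0],[-0.2,-0.4,0,0],[0,0,0,0]]]'; python3 go.py 511 -4.5 36;  python3 - <<'E'
from plant import bot
import cv2;from h import *
g=bot.get_image("top");m=whites(g,60,225);n,l,s,c=cv2.connectedComponentsWithStats(m)
for i in range(1,n):
    if 300<s[i,4]<700: print(c[i].round(1),s[i],ray(g,*c[i],54)[:2].round(1))
E
```

```text
t: 6.6
tcp_pos: [515.0, -10.9, 131.5]
tcp_rot: [-3.123, 0.025, 0.004]
force: [0.5, 0.0, 0.6]
opening: 85.7
t 6.6 pos [515.  -10.9 131.5] rot [-3.123  0.025  0.004] q [-0.16  0.06 -0.14  1.4   0.01  1.41] F [0.49 0.03 0.56] op 85.7
need units [-0.04  -0.114  2.392]
[308.1 201.7] [298 190  21  24 387] [ 593.  -141.6]
[203.9 232. ] [192 220  25  25 483] [518.9 125.4]
[467.2 301.2] [437 244  75  82 571] [ 336.7 -528.7]
```

P1 stands where it was (its right edge is still at pixel 319, and the left edge is hidden by the arm). Descending on P2.

```bash
python3 -m crank '[[[0,-0.12,0.4,0],[0,0,0.7,0],[0,0,0.6,0],[0,0,0.45,0],[0,0,0.1,0]]]'; python3 go.py 511 -4.5 35
```

```text
t: 7.07
tcp_pos: [518.0, -9.5, 38.0]
tcp_rot: [-3.128, 0.017, 0.001]
force: [-0.1, 0.2, -0.4]
opening: 85.6
t 7.0667 pos [518.   -9.5  38. ] rot [-3.128e+00  1.700e-02  1.000e-03] q [-0.15  0.12 -0.27  1.21  0.01  1.42] F [-0.12  0.22 -0.4 ] op 85.6
need units [-0.174 -0.124  0.079]
```

```bash
python3 -m crank '[[[-0.15,-0.12,0.05,0],[0,0,0,0]]]'; python3 go.py 511 -4.5 35
```

```text
t: 7.23
tcp_pos: [510.3, -5.7, 33.2]
tcp_rot: [-3.128, 0.022, -0.001]
force: [-0.4, 0.6, -0.9]
opening: 85.3
t 7.2333 pos [510.3  -5.7  33.2] rot [-3.128e+00  2.200e-02 -1.000e-03] q [-0.15  0.11 -0.29  1.2   0.01  1.42] F [-0.43  0.62 -0.87] op 85.3
need units [ 0.017 -0.031 -0.044]
```

```bash
python3 -m crank '[[[0,0,0,0],[0,0,0,0],[0,0,0,0],[0,0,0,0],[0,0,0,0],[0,0,0,0]]]' 0.6 50; python3 -m crank '[[[0,0,-0.3,0],[0,0,-0.4,0],[0,0,-0.4,0],[0,0,-0.2,0],[0,0,0,0],[0,0,0,0]]]';  python3 -m crank '[[[0,0,0,0]]]';python3 -m crank '[[[0,0,0,0]]]'
```

```text
t: 7.73
tcp_pos: [511.5, -6.5, 35.2]
tcp_rot: [-3.129, 0.019, -0.002]
force: [0.2, 0.3, -3.2]
opening: 59.3
t: 8.23
tcp_pos: [510.0, -6.8, 88.3]
tcp_rot: [-3.128, 0.026, -0.002]
force: [-0.1, 0.0, -5.8]
opening: 59.4
t: 8.32
tcp_pos: [510.1, -6.9, 88.3]
tcp_rot: [-3.129, 0.025, -0.002]
force: [0.7, 0.7, -6.9]
opening: 59.7
t: 8.4
tcp_pos: [509.7, -6.8, 87.7]
tcp_rot: [-3.128, 0.026, -0.002]
force: [0.5, 1.1, -5.9]
opening: 59.5
```

Fz is about -6 N, so P2 is the heavy tin. Raising it and carrying it to the scale.

```bash
python3 -m crank '[[[0,0,-0.3,0],[0,0.2,-0.6,0],[0,0.4,-0.7,0],[-0.1,0.6,-0.4,0],[-0.2,0.7,-0.1,0],[-0.2,0.7,0,0],[-0.2,0.7,0,0],[-0.2,0.7,0,0],[-0.2,0.7,0,0],[-0.2,0.6,0,0],[-0.2,0.6,0,0],[-0.2,0.6,0,0]]]' - 60; python3 go.py 434.5 -367.5 160
```

```text
t: 9.4
tcp_pos: [439.9, -273.2, 174.2]
tcp_rot: [-3.124, 0.034, 0.011]
force: [0.5, 0.4, -5.1]
opening: 59.0
t 9.4 pos [ 439.9 -273.2  174.2] rot [-3.124  0.034  0.011] q [-0.68  0.07 -0.05  1.5  -0.01  0.88] F [ 0.5   0.4  -5.07] op 59.0
need units [-0.15   2.362  0.318]
```

```bash
python3 -m crank '[[[0,0.5,0,0],[0,0.5,0,0],[0,0.3,0,0],[0,0.2,0,0],[0,0,0,0]]]'; python3 go.py 434.5 -367.5 160
```

```text
t: 9.82
tcp_pos: [436.9, -340.8, 173.5]
tcp_rot: [-3.125, 0.036, 0.003]
force: [-0.3, 0.1, -4.9]
opening: 59.4
t 9.8167 pos [ 436.9 -340.8  173.5] rot [-3.125e+00  3.600e-02  3.000e-03] q [-0.78  0.16  0.06  1.5  -0.01  0.79] F [-0.32  0.09 -4.93] op 59.4
need units [-0.049  0.672  0.327]
```

```bash
python3 -m crank '[[[-0.05,0.3,0.2,0],[0,0.3,0.2,0],[0,0.1,0.1,0],[0,0,0,0],[0,0,0,0]]]'; python3 go.py 434.5 -367.5 125; python3 - <<'E'
from plant import bot
import cv2
from h import *
o=[]
for n in("top","side"):
    g=bot.get_image(n); u,v=map(int,proj(g,[434,-366,90]))
    f=g["frame"][max(0,v-65):v+65,u-90:min(512,u+90)]; o.append(cv2.resize(f[:125,:180],(540,375)))
    print(n,u,v)
cv2.imwrite("pics/c1.png",cv2.cvtColor(cv2.resize(cv2.vconcat(o),(432,600)),cv2.COLOR_RGB2BGR))
E
```

```text
t: 10.23
tcp_pos: [434.5, -367.6, 149.8]
tcp_rot: [-3.12, 0.038, 0.007]
force: [0.7, 0.9, -5.3]
opening: 59.1
t 10.2333 pos [ 434.5 -367.6  149.8] rot [-3.12   0.038  0.007] q [-0.81  0.21  0.06  1.47 -0.01  0.75] F [ 0.71  0.88 -5.28] op 59.1
need units [0.023 0.011 0.619]
top 404 262
side 306 113
```

View pics/c1.png

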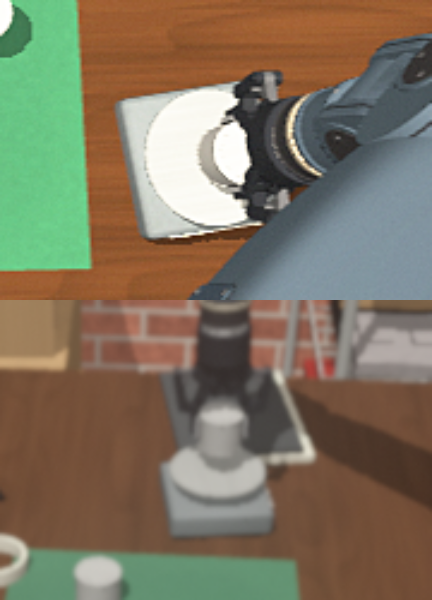

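The tin hangs upright over the pan; its sideways offset in the top view is only parallax from its height. Lowering in small steps.

```bash
python3 -m crank '[[[0,0,0.25,0],[0,0,0.25,0],[0,0,0.15,0],[0,0,0,0]]]'; python3 go.py 434.5 -367.5 111
```

```text
t: 10.67
tcp_pos: [434.4, -365.6, 122.7]
tcp_rot: [-3.121, 0.036, 0.009]
force: [-0.1, 1.0, -6.2]
opening: 59.2
t 10.6667 pos [ 434.4 -365.6  122.7] rot [-3.121  0.036  0.009] q [-0.81  0.21  0.01  1.41 -0.01  0.75] F [-0.08  1.02 -6.16] op 59.2
need units [0.013 0.054 0.292]
```

```bash
python3 -m crank '[[[0,0.04,0.07,0],[0,0,0.07,0],[0,0,0.07,0],[0,0,0,0]]]'; python3 -m crank '[[[0,0,0.06,0],[0,0,0,0]]]';python3 go.py 434.5 -367.5 105
```

```text
t: 11.0
tcp_pos: [433.6, -366.2, 112.4]
tcp_rot: [-3.12, 0.038, 0.01]
force: [-0.5, 0.2, -6.2]
opening: 59.5
t: 11.17
tcp_pos: [433.8, -366.5, 110.4]
tcp_rot: [-3.12, 0.037, 0.01]
force: [-1.3, -0.1, -5.2]
opening: 59.2
t 11.1667 pos [ 433.8 -366.5  110.4] rot [-3.12   0.037  0.01 ] q [-0.81  0.22 -0.    1.39 -0.01  0.75] F [-1.3  -0.12 -5.21] op 59.2
need units [0.022 0.028 0.135]
```

```bash
python3 -m crank '[[[0,0,0.06,0],[0,0,0,0]]]'; python3 -m crank '[[[0,0,0.06,0],[0,0,0,0]]]'; python3 -m crank '[[[0,0,0.06,0],[0,0,0,0]]]'
```

```text
t: 11.33
tcp_pos: [434.1, -366.8, 109.1]
tcp_rot: [-3.121, 0.036, 0.01]
force: [-0.5, 0.9, -4.5]
opening: 59.2
t: 11.5
tcp_pos: [434.3, -367.1, 107.7]
tcp_rot: [-3.122, 0.034, 0.01]
force: [-0.9, 0.7, -2.6]
opening: 59.4
t: 11.67
tcp_pos: [434.5, -367.2, 106.2]
tcp_rot: [-3.123, 0.034, 0.01]
force: [-0.3, 0.9, -2.6]
opening: 59.7
```

```bash
python3 -m crank '[[[0,0,0.06,0],[0,0,0,0]]]'; python3 -m crank '[[[0,0,0.06,0],[0,0,0,0]]]'
```

```text
t: 11.83
tcp_pos: [434.6, -367.4, 104.6]
tcp_rot: [-3.124, 0.033, 0.01]
force: [-1.1, 1.3, -1.8]
opening: 59.2
t: 12.0
tcp_pos: [434.7, -367.5, 103.0]
tcp_rot: [-3.125, 0.032, 0.01]
force: [-1.0, 1.9, -0.3]
opening: 59.3
```

```bash
python3 -m crank '[[[0,0,0,0]]]'; python3 -m crank '[[[0,0,0,0],[0,0,0,0],[0,0,0,0],[0,0,0,0],[0,0,0,0]]]' -1; python3 go.py 434.5 -367.5 200
```

```text
t: 12.08
tcp_pos: [434.6, -367.5, 103.2]
tcp_rot: [-3.125, 0.032, 0.01]
force: [-1.4, 1.5, 0.3]
opening: 59.1
t: 12.5
tcp_pos: [436.7, -369.9, 105.4]
tcp_rot: [-3.131, 0.027, 0.009]
force: [-0.0, 0.1, 0.4]
opening: 85.2
t 12.5 pos [ 436.7 -369.9  105.4] rot [-3.131  0.027  0.009] q [-0.81  0.22 -0.01  1.36 -0.01  0.75] F [-0.01  0.08  0.35] op 85.2
need units [-0.118 -0.087 -2.362]
```

```bash
python3 -m crank '[[[0,0,-0.3,0],[0,0,-0.6,0],[0,0,-0.8,0],[0,0,-0.8,0],[0,0,-0.6,0],[-0.3,0.2,-0.3,0],[-0.7,0.3,0,0],[-0.7,0.4,0,0],[-0.7,0.4,0,0],[-0.7,0.4,0,0],[-0.7,0.4,0,0],[0,0,0,0]]]'; python3 go.py 200 -500 250; python3 - <<'E'
from plant import bot
import cv2;from h import *
g=bot.get_image("top");s=bot.get_image("side")
for vm in (225,252):
  m=whites(g,60,vm);n,l,st,c=cv2.connectedComponentsWithStats(m)
  for i in range(1,n):
    if 250<st[i,4]<3000: print(vm,c[i].round(1),st[i],"z54",ray(g,*c[i],54)[:2].round(1),"z122",ray(g,*c[i],122)[:2].round(1))
a=cv2.resize(g["frame"][140:330,150:500],(700,380)); b=cv2.resize(s["frame"][80:190,150:400],(480,211))
o=np.zeros((596,700,3),np.uint8);o[:380]=a;o[384:595,:480]=b
cv2.imwrite("pics/c2.png",cv2.cvtColor(o,cv2.COLOR_RGB2BGR))
E
```

```text
t: 13.5
tcp_pos: [286.8, -461.0, 263.9]
tcp_rot: [3.138, 0.02, 0.017]
force: [0.3, 0.4, -0.5]
opening: 85.6
t 13.5 pos [ 286.8 -461.   263.9] rot [3.138 0.02  0.017] q [-1.13  0.1   0.17  1.65 -0.02  0.43] F [ 0.34  0.36 -0.52] op 85.6
need units [-2.179  0.938  0.395]
225 [328.1 148.9] [311 133  34  32 270] z54 [ 733.6 -199.7] z122 [ 713.3 -186.8]
225 [306.5 201.4] [295 190  24  24 455] z54 [ 594.  -137.4] z122 [ 582.  -128.2]
225 [109.4 217. ] [  92  193   41   54 1315] z54 [560.4 364.4] z122 [550.5 343.4]
225 [203.9 232. ] [192 220  25  25 482] z54 [518.8 125.4] z122 [511.4 118.8]
225 [115.3 268.4] [  94  225   46   79 1272] z54 [431.4 344. ] z122 [429.2 324.3]
225 [400.3 261.6] [ 373  235   56   56 2174] z54 [ 436.8 -368.6] z122 [ 434.3 -345.6]
225 [458.6 298.2] [438 244  52  82 407] z54 [ 344.4 -507.8] z122 [ 347.5 -476.4]
252 [328.  148.9] [312 133  33  32 257] z54 [ 733.6 -199.4] z122 [ 713.3 -186.5]
252 [306.6 201.4] [295 190  24  24 432] z54 [ 593.8 -137.6] z122 [ 581.9 -128.4]
252 [108.  214.4] [ 92 193  41  47 971] z54 [567.1 368.3] z122 [556.8 347.1]
252 [203.9 232. ] [192 221  25  24 454] z54 [518.7 125.6] z122 [511.3 118.9]
252 [110.3 268.3] [ 94 244  35  57 851] z54 [431.9 356.4] z122 [429.7 335.9]
252 [458.7 298.3] [438 244  52  81 379] z54 [ 344.2 -508. ] z122 [ 347.3 -476.6]
252 [408.6 261. ] [394 249  28  26 515] z54 [ 438.  -389.7] z122 [ 435.5 -365.4]
```

View pics/c2.png

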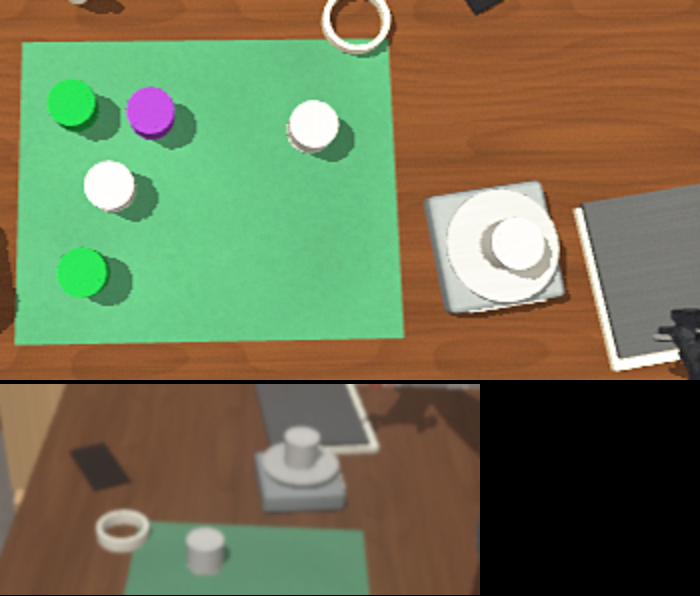

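The heavy tin stands upright at (435.5,-365.4), about 1 mm from the pan centre. P1 is upright within about 3 mm of its original spot, and the rest is unmoved. Handing in.

```bash
python3 -c "
from plant import bot
print(bot.finish_job())"
```

```text
the job is handed in; nothing more can be done
None
```

The job is done and handed in at about 13.6 s of the 54 s. The heavy tin was the middle one, first seen at about (511, -4), and it now stands upright on the scale pan.

- **Hefting:** the tin nearest the scale pulled about 1.1 N, so it was a light one and I put it back. The middle tin pulled about 6 N, so it was the heavy one. I left the third tin untouched, since only one is heavy.
- **Placing:** I lowered the heavy tin in steps of about 1.5 mm and let go when the wrist force was about zero. By the gripper's height the pan had sunk roughly 7 to 8 mm then. I did not read the pan joint directly.
- **Last check, by camera:**
  - The heavy tin is about 1 mm from the pan's centre, and the gripper is clear of everything.
  - The light tin I put back stands upright, about 3 mm from where it was. I pressed it onto the bench with about 11 N before letting go.
  - The third tin, the tape roll and the sneaker have not moved. The paint bottle was mostly outside the last picture, but the arm never went near it.

No check failed.

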